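# Nudge the specimen carrier onto its dock pins

### The job

The black specimen carrier on the microscope bench is riding on top of the two locating pins of its aluminium dock. Nudge it with the fingertips, back towards the fence and sideways, until both its holes drop over the pins and it lies flat on the dock, then take the hand away. Only push it, do not pick it up, and leave the brass objective, the blue-capped jar and the slide box where they are.

Things in the scene. Friction and masses are not known exactly. Their poses are not given: they have to be found in the camera images.
- dock: Fixed aluminium base. Origin: centre of the seat, on the bench; x towards the fence, y left, z up. Flat top 12 mm above the bench, x -90 to +67, y -120 to +120 mm. Straight fence on the far side, inner face at x +51.5, outer +67.5, top 26 mm above the bench. Pins at x +28, y +45 and -45 mm. A yellow line on the fence top marks each pin's y; two dark screw heads are decoration.
- pin_left (a point): Top point of the dock's left (+y) pin, 19 mm above the bench; axes as the dock. Each pin is 10 mm in diameter and stands 7 mm above the flat top: straight for 2 mm, then a hemisphere. Hidden under the carrier at the start.
- pin_right (a point): Top point of the dock's right (-y) pin, like the left one.
- carrier: Loose black plate, 100 (x) by 140 (y) by 10 mm, 0.35 to 0.6 kg, glass slide on top. Origin: centre of its underside; x towards its holed far edge, y left, z out of its top. Starts turned up to 5 degrees, near edge on the dock top, sloping up 4 degrees onto the pin tops. Slides under 4 to 10 N. Seated, its origin is above the dock's at height 12 mm (top at 22), 1.5 mm off the fence.
- hole_left (a point): Centre of the mouth, on the carrier's top face, of its left through hole: 14 mm diameter, at x +28, y +45 mm of the carrier; axes as the carrier. A yellow ring surrounds it, a yellow line runs to the far edge. At the start the holes are 16 to 40 mm left or right of the pins and 8 to 20 mm short of them towards the robot. Seated there is 2 mm of play each way.
- hole_right (a point): The same for its right hole, at x +28, y -45 mm of the carrier.
- objective: bystander: brass objective lens standing upright beyond the fence, 32 mm diameter, 44 mm tall; origin at the centre of its underside
- jar: bystander: small white jar with a blue cap beyond the fence, 40 mm diameter, 45 mm tall; origin at the centre of its underside
- slidebox: bystander: closed slide box, orange with a white lid, 92 by 77 by 32 mm, to the right of the dock; origin at the centre of its underside
There are look-alikes about, which are no part of the job. Of the things that look like the carrier, the largest one is meant.

How it is judged:
At the end, for the whole second after the job is handed in: each hole is over its pin (within 4 mm), the carrier lies flat on the dock (underside less than 1.5 mm above the dock's flat top, tilt under 0.025 rad) and is at rest (horizontal distance between hole_left and pin_left below 0.004 m and horizontal distance between hole_right and pin_right below 0.004 m and z of carrier in the frame of dock below 0.0135 m and angle between carrier's own z axis and vertical below 0.025 rad and linear speed of carrier below 0.01 m/s); the robot touches nothing.
It fails at once if the carrier is lifted or picked up (its middle more than about 10 mm above where it rides on the pins) (height (world z) of carrier above 0.027 m).
It fails at once if the carrier is tipped up (more than 17 degrees) (angle between carrier's own z axis and vertical above 0.3 rad).
It fails at once if the objective is moved (more than 15 mm) or knocked over (distance of objective from where it was at the start of the episode above 0.015 m or angle between objective's own z axis and vertical above 0.3 rad).
It fails at once if the jar is moved (more than 15 mm) or knocked over (distance of jar from where it was at the start of the episode above 0.015 m or angle between jar's own z axis and vertical above 0.3 rad).
It fails at once if the slide box is moved (more than 15 mm) (distance of slidebox from where it was at the start of the episode above 0.015 m).
It also fails if it takes over 48 s, if anything falls off the work surface, if the arm or the gripper's body presses on something with over 40 N, if the wrist force passes 120 N, or if a joint passes its speed limit or range.

### The arm

A 7-joint arm with a two-finger parallel gripper is mounted at the origin on the work surface. World frame = base frame: x ahead of the robot, y to its left, z up, the work surface at z = 0. Lengths are in m, angles in rad, forces in N, time in s.
With the tool pointing down it reaches from about 0.425 to 0.825 m from the base axis. Payload 3.6 kg.
Tool frame: the origin (TCP) lies midway between the tips of the shut fingers; the grasp point (between the pads) lies 19 mm behind it (hold_point_z is the distance from the TCP to the grasp point, in m); z points along the fingers, y is the direction in which the jaws open and shut (so a half turn about z gives the same grasp; the last joint's range is limited). The gripper opens to 93 mm and grips with 3 to 60 N. Pads are 15 mm wide; open, the fingers measure 128 mm over their backs; the gripper's body (75 mm by 188 mm) begins 65 mm behind the grasp point.
Start: joints at [-1.28, 0.615, -0.013, 1.423, 0.008, 1.103, -0.04], TCP at [0.202, 0.618, 0.18] pointing down, gripper open.
Joint ranges: [-3.12, 3.12], [-0.3, 2.06], [-1.34, 1.32], [0.26, 2.42], [-1.36, 4.5], [0.01, 1.98], [-2.84, 2.84]. Speed limits (rad/s): [2.79, 2.79, 3.14, 3.14, 3.14, 3.14, 3.14].

### API

Orientations are given as a unit quaternion [x, y, z, w].
In Python, from station import * gives the robot as it stands.
- The arm moves only by the shell command python3 -m crank 'ROWS' [FORCE]. ROWS is text: rows parted by semicolons, each of 7 numbers parted by spaces: the gripper command: -1 is fully open, 1 is shut, values between are in proportion, then the shift along the tool's x, y, z scaled (see below), then the turn, a rotation vector about the tool's x, y, z scaled (see below). In form: jaw x y z rx ry rz; .... A call has 1 to 5 rows; each row is the pose to reach, as a shift and turn from the pose commanded when the call began, along the tool's axes at that moment, turning the shorter way round; what a row does not reach only later rows make up. The controller multiplies each number of a shift by 250 mm and each number of a turn by pi rad. A row lasts 1/10 s, in which the tool goes at most 50 mm and 8.59 degrees, less where a joint would pass 70% of its speed; a pose out of reach is approached as far as the arm can. A call with a number of a shift or a turn outside -1 to 1 is refused whole. A call with a gripper value outside its range is refused whole. The fingers move at their own pace and stop on an object; FORCE is the grip in N (left out, the last holds). Time passes only in rows, so rows that repeat a pose let the fingers close. It gives the time, the measured TCP pose, the force and the opening at its end, in the units of the state.
- state(): the state, without advancing time (a new reading comes with each control period).
- camera(name): name is "side" or "top" or "wrist"; returns (picture, depth): 384x512x3 uint8, blue, green, red; 384x512 float32, m along the optical axis (not along the pixel's ray), 0 where there is no reading.
- camera_info(name): a dict with "mtx" (3x3 intrinsics, pixels), "rvec" (rotation vector, rad) and "tvec" (3), from world to camera coordinates, as OpenCV has them. Camera axes: x right, y down, z forward; pixel columns grow to the right and rows downward; lengths in m; the calibration is good to about 2 mm. A picture is of the moment at which its call begins: read the wrist's pose just before it. camera_info takes no time and is no camera call; for the wrist camera it gives the pose at the moment of the call.
- finish_job(): hands the job in, once; it reports no verdict.
The state is a dict: "t": time; "qpos": joint angles; "qvel": joint speeds; "joint_efforts": joint torques, N m; "tcp_pos": TCP position; "tcp_rot": TCP orientation; "wrist_force": force on the tool from outside, world axes, zero at the start; "torque": the same for the moment, N m; "width": finger opening in m.
Only numpy, scipy, OpenCV 4.12 (cv2) and the standard library are available. Lean on these libraries where they do the work, as an engineer would, in place of code of your own. Each camera call takes 0.05 s, during which the arm holds its last target.

## Working session

There is one attempt and no reset: what is moved stays moved. The work goes in short steps, Python scripts to look and compute and a shell command to move; the robot and the scene stay as the last step left them, time stands still between calls to the robot, and variables do not carry over. Pictures are saved under pics/ and viewed, and the job is handed in when it is done.

```bash
ls; mkdir -p pics; python3 - <<'E'
from station import *
import cv2
print(state())
for n in("top","side"):
    im,d=camera(n); cv2.imwrite(f"pics/{n}0.png",im); i=camera_info(n); print(n,i)
    import numpy as np; np.save(f"pics/{n}0d.npy",d)
E
```

```text
pics
{'t': 0.0, 'qpos': array([-1.28047058,  0.61590556, -0.01258889,  1.42490688,  0.00813139,
        1.10340345, -0.04037874]), 'qvel': array([ 0.00034004, -0.00056131,  0.00125551,  0.0018236 ,  0.00245005,
        0.00142195, -0.00088726]), 'joint_efforts': array([ 1.90114033e-04, -4.58937085e+01,  2.09293482e-01, -1.65743798e+01,
       -6.09883410e-02,  2.05065304e-02,  2.26026464e-04]), 'tcp_pos': array([0.20224573, 0.61678691, 0.17848763]), 'tcp_rot': array([ 1.57711732e-01,  9.87484357e-01, -1.27594396e-03, -1.62660098e-04]), 'wrist_force': array([ 0.38380282, -0.88351094, -1.28571937]), 'torque': array([-0.0166645 , -0.01802009,  0.04788037]), 'width': 0.09294915954212339}
top {'mtx': array([[462.27870381,   0.        , 246.03726775],
       [  0.        , 462.27870381, 197.79564057],
       [  0.        ,   0.        ,   1.        ]]), 'rvec': array([ 2.0892025 , -2.08766871,  0.26847643]), 'tvec': array([-0.06820824,  0.55669075,  0.83460417])}
side {'mtx': array([[371.84117816,   0.        , 253.59796607],
       [  0.        , 371.84117816, 190.91906028],
       [  0.        ,   0.        ,   1.        ]]), 'rvec': array([ 0.49284274, -2.52279485,  1.42539417]), 'tvec': array([0.47709976, 0.1523395 , 0.57326774])}
```

View pics/top0.png

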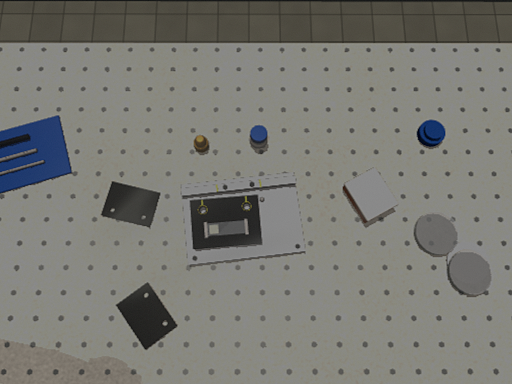

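View pics/side0.png

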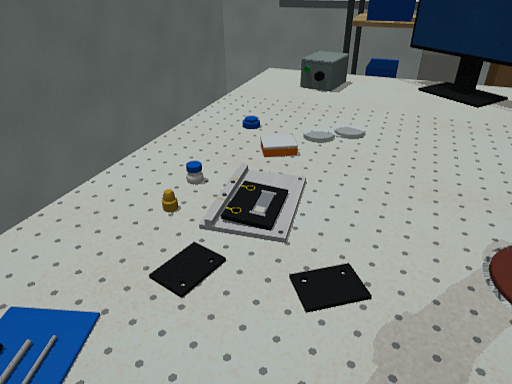

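The top view shows three black plates, at (225,222), (131,204) and (147,316). The carrier is the one at (225,222): it sits on the dock, has yellow rings and a glass slide, and is the largest. I'll confirm that in an enlarged crop and measure it.

```bash
cat > h.py <<'E'
from station import *
import cv2, numpy as np
def ray(n,info=None):
    i=info or camera_info(n); R,_=cv2.Rodrigues(i["rvec"]); t=np.array(i["tvec"]).ravel(); return np.array(i["mtx"]),R,t
def pt(n,uv,z,info=None):
    K,R,t=ray(n,info); c=-R.T@t; d=R.T@np.linalg.inv(K)@np.array([uv[0],uv[1],1.]); return c+d*(z-c[2])/d[2]
def proj(n,P,info=None):
    i=info or camera_info(n); return cv2.projectPoints(np.array(P,float).reshape(-1,1,3),i["rvec"],i["tvec"],i["mtx"],None)[0].reshape(-1,2)
E
python3 - <<'E'
from h import *
im=cv2.imread("pics/top0.png")
c=im[165:275,165:320]; cv2.imwrite("pics/crop0.png",cv2.resize(c,None,fx=5,fy=5,interpolation=cv2.INTER_CUBIC))
hsv=cv2.cvtColor(im,cv2.COLOR_BGR2HSV)
m=cv2.inRange(hsv,(22,120,70),(38,255,255)); m[:165]=0;m[275:]=0
n,l,s,ce=cv2.connectedComponentsWithStats(m)
for k in range(1,n): print(s[k],ce[k],pt("top",ce[k],.026))
print(pt("top",(246,198),0))
# black
m=cv2.inRange(im,(0,0,0),(50,50,50)); 
cs,_=cv2.findContours(m,cv2.RETR_EXTERNAL,cv2.CHAIN_APPROX_NONE)
for q in cs:
    if cv2.contourArea(q)>500:
        r=cv2.minAreaRect(q); b=cv2.boxPoints(r); w=np.array([pt("top",p,.025) for p in b]); print(r, np.round(w,4).tolist(), np.linalg.norm(w[0]-w[1]),np.linalg.norm(w[1]-w[2]))
E
```

```text
[259 180   1   1   1] [259. 180.] [ 0.60653043 -0.09488816  0.026     ]
[260 182   1   4   4] [260.  183.5] [ 0.59895683 -0.09691287  0.026     ]
[216 185   1   2   2] [216.  185.5] [ 0.59452498 -0.00569441  0.026     ]
[217 188   1   4   4] [217.  189.5] [ 0.58592779 -0.00790371  0.026     ]
[245 196   5   7  17] [246.11764706 199.41176471] [ 0.56485274 -0.06811265  0.026     ]
[200 200   6   7  16] [201.875  203.1875] [0.55675458 0.02265423 0.026     ]
[242 203   2   1   2] [242.5 203. ] [ 0.55724527 -0.0606896   0.026     ]
[241 205   2   2   3] [241.66666667 205.33333333] [ 0.5523183  -0.05899242  0.026     ]
[250 205   2   3   5] [250.6 205.8] [ 0.55135521 -0.0773023   0.026     ]
[198 209   1   2   2] [198.  209.5] [0.54345847 0.03025255 0.026     ]
[206 208   2   3   4] [206.75 209.25] [0.54400236 0.01238076 0.026     ]
[243 209   1   1   1] [243. 209.] [ 0.5446077  -0.06174043  0.026     ]
[249 209   1   2   2] [249.  209.5] [ 0.54357157 -0.07401315  0.026     ]
[200 213   1   1   1] [200. 213.] [0.53613566 0.02598075 0.026     ]
[206 212   1   1   1] [206. 212.] [0.53823931 0.01378753 0.026     ]
[ 0.57454477 -0.06795289  0.        ]
((146.1839599609375, 315.76885986328125), (53.08028793334961, 39.22381591796875), 55.61965560913086) [[0.3533, 0.1865, 0.025], [0.3957, 0.126, 0.025], [0.3128, 0.0639, 0.025], [0.2722, 0.1239, 0.025]] 0.07396831583437218 0.10357474058540149
((224.9874725341797, 221.7600555419922), (48.14775466918945, 68.21080017089844), 84.89783477783203) [[0.562, 0.0496, 0.025], [0.5751, -0.0902, 0.025], [0.4753, -0.0983, 0.025], [0.463, 0.0379, 0.025]] 0.14040227884155504 0.10006023451493201
```

View pics/crop0.png

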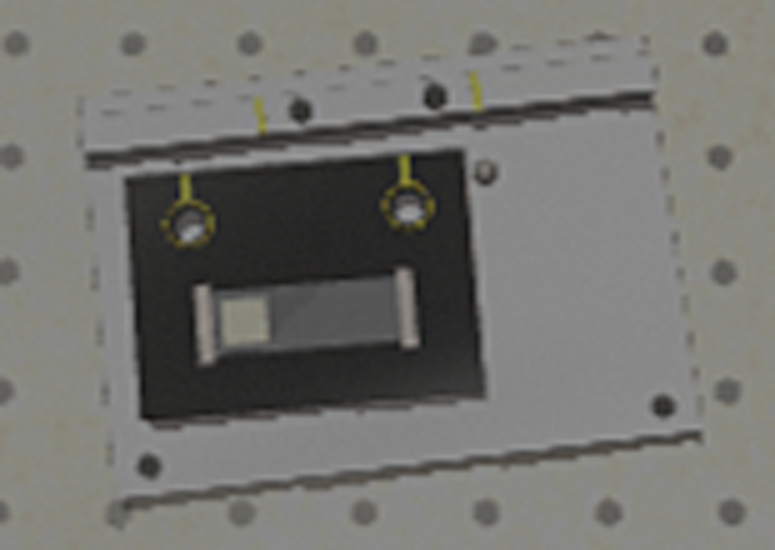

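The crop confirms it: the plate with yellow rings at (202,209) and (246,206) is the carrier. The exposed right pin is near (262,199). Next I'll work out both poses.

```bash
cat >> h.py <<'E'
def unc(x,y): return ((x+.5)/5-.5+165,(y+.5)/5-.5+165)
def toolmove(target,yaw,s=None):
    """target xyz world, yaw = direction of tool y in world xy (rad, from +y axis ccw); prints shift/250mm and turn/pi"""
    from scipy.spatial.transform import Rotation as Ro
    s=s or state(); R=Ro.from_quat(s["tcp_rot"])
    sh=R.inv().apply(np.array(target)-s["tcp_pos"])/.25
    best=None
    for k in(0,np.pi):
        y=np.array([-np.sin(yaw+k),np.cos(yaw+k),0]); z=np.array([0,0,-1.]); x=np.cross(y,z)
        T=Ro.from_matrix(np.c_[x,y,z]); rv=(R.inv()*T).as_rotvec()/np.pi
        if best is None or np.linalg.norm(rv)<np.linalg.norm(best): best=rv
    return np.round(sh,4),np.round(best,4)
E
python3 - <<'E'
from h import *
L=pt("top",unc(261,115),.026)[:2];R=pt("top",unc(477,91),.026)[:2]
y=(L-R)/np.linalg.norm(L-R); print("lines",L,R,np.linalg.norm(L-R))
a=pt("top",unc(88,165),.012)[:2];b=pt("top",unc(650,100),.012)[:2]; e=(a-b)/np.linalg.norm(a-b)
print("yaw lines",np.degrees(np.arctan2(-y[0],y[1])),"fence foot",np.degrees(np.arctan2(-e[0],e[1])),np.linalg.norm(a-b))
a=pt("top",unc(120,500),.012)[:2];b=pt("top",unc(700,435),.012)[:2]; e=(a-b)/np.linalg.norm(a-b)
print("near edge",np.degrees(np.arctan2(-e[0],e[1])),np.linalg.norm(a-b))
hl=pt("top",unc(188,224),.029)[:2];hr=pt("top",unc(408,207),.029)[:2];h=(hl-hr)/np.linalg.norm(hl-hr)
print("holes",hl,hr,np.linalg.norm(hl-hr),np.degrees(np.arctan2(-h[0],h[1])))
yaw=np.radians(7.0); X=np.array([np.cos(yaw),np.sin(yaw)]);Y=np.array([-X[1],X[0]])
pm=(L+R)/2-X*.0315; pl,pr=pm+Y*.045,pm-Y*.045
print("pins",pl,pr,"seen pin",pt("top",unc(486,172),.018)[:2],"seat",pm-X*.028)
for q,p in((hl,pl),(hr,pr)): print("hole-pin in dock mm",1000*X@(q-p),1000*Y@(q-p))
s=(pm-X*.028)
print(s+X*-.062+Y*.03)
E
```

```text
lines [ 0.59000737 -0.00742459] [ 0.60046971 -0.09692382] 0.09010867181888553
yaw lines 6.667538805538322 fence foot 6.909920412522784 0.23734356151264563
near edge 6.429589203364542 0.23600927432429458
holes [0.54298385 0.02139205] [ 0.55020653 -0.06827413] 0.08995660915306791 4.605274806761846
pins [ 0.55848922 -0.01134851] [ 0.56945746 -0.10067767] seen pin [ 0.56780595 -0.10068404] seat [ 0.53618205 -0.05942543]
hole-pin in dock mm -11.399722390645083 34.38615081261227
hole-pin in dock mm -15.158439802250623 34.508102470775675
[ 0.4709881  -0.03720495]
```

The dock yaw is about 6.7°. The holes are about 34 mm left of the pins and 11–15 mm short of them. I'll push sideways first, with the hand turned so both half-open fingers bear on the left side. Now approaching.

```bash
cat >> h.py <<'E'
YAW=np.radians(6.7); DX=np.array([np.cos(YAW),np.sin(YAW)]);DY=np.array([-DX[1],DX[0]]); SEAT=np.array([.5362,-.0594])
def d2w(x,y,z): p=SEAT+DX*x+DY*y; return [p[0],p[1],z]
def w2d(p): v=np.array(p[:2])-SEAT; return np.round(1000*np.array([DX@v,DY@v]),1)
E
python3 - <<'E'
from h import *
print(d2w(-.015,.135,.09), toolmove(d2w(-.015,.135,.09),np.radians(-83.3)))
E
```

```text
[np.float64(0.5055518907485128), np.float64(0.07292797663120563), 0.09] (array([-1.8306, -1.6891,  0.3584]), array([-0.0006,  0.0004,  0.362 ]))
```

```bash
python3 -m crank '0.14 -0.18 -0.17 0 0 0 0.02; 0.14 -0.36 -0.34 0 0 0 0.06; 0.14 -0.5 -0.47 0 0 0 0.1; 0.14 -0.64 -0.6 0 0 0 0.14; 0.14 -0.78 -0.73 0.0 0 0 0.18' 20; python3 - <<'E'
from h import *
print(toolmove(d2w(-.015,.135,.09),np.radians(-83.3)))
E
```

```text
t: 0.6
tcp_pos: [0.3232, 0.3963, 0.1794]
tcp_rot: [0.429, 0.903, -0.0, -0.0]
wrist_force: [0.7, 0.1, 0.4]
width: 0.0578
(array([-1.4636, -0.2509,  0.3581]), array([-1.000e-04,  1.000e-04,  1.803e-01]))
```

```bash
python3 -m crank '0.14 -0.19 -0.04 0 0 0 0.04; 0.14 -0.38 -0.08 0 0 0 0.08; 0.14 -0.57 -0.12 0 0 0 0.12; 0.14 -0.76 -0.16 0 0 0 0.16; 0.14 -0.95 -0.18 0.05 0 0 0.18'; python3 - <<'E'
from h import *
print(toolmove(d2w(-.015,.135,.09),np.radians(-83.3)))
E
```

```text
t: 1.1
tcp_pos: [0.44, 0.1849, 0.1682]
tcp_rot: [0.664, 0.748, 0.001, 0.0]
wrist_force: [1.7, 1.5, 0.5]
width: 0.04
(array([-0.4765,  0.206 ,  0.3126]), array([ 0.0009, -0.0004,  0.0009]))
```

```bash
python3 -m crank '0.14 -0.18 0.08 0.05 0 0 0; 0.14 -0.34 0.15 0.1 0 0 0; 0.14 -0.48 0.206 0.2 0 0 0; 0.14 -0.476 0.206 0.31 0 0 0;0.14 -0.476 0.206 0.31 0 0 0'; python3 - <<'E'
from h import *
print(toolmove(d2w(-.015,.135,.016),np.radians(-83.3)))
im,d=camera("wrist"); cv2.imwrite("pics/w1.png",im)
im,d=camera("top"); cv2.imwrite("pics/t1.png",cv2.resize(im[150:290,150:330],None,fx=4,fy=4,interpolation=cv2.INTER_CUBIC))
E
```

```text
t: 1.6
tcp_pos: [0.5015, 0.0731, 0.0865]
tcp_rot: [0.663, 0.748, -0.003, -0.003]
wrist_force: [-0.5, 0.2, 0.7]
width: 0.0401
(array([-0.0026,  0.0182,  0.2819]), array([-0.0027,  0.0002,  0.0011]))
```

View pics/w1.png

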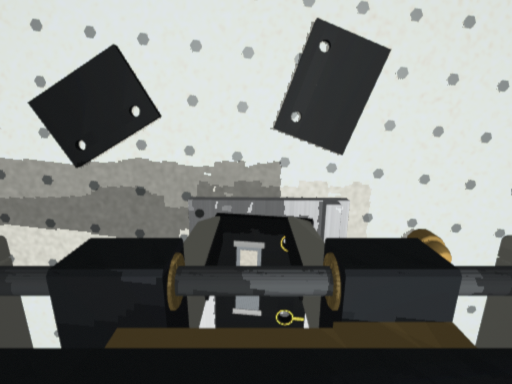

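View pics/t1.png

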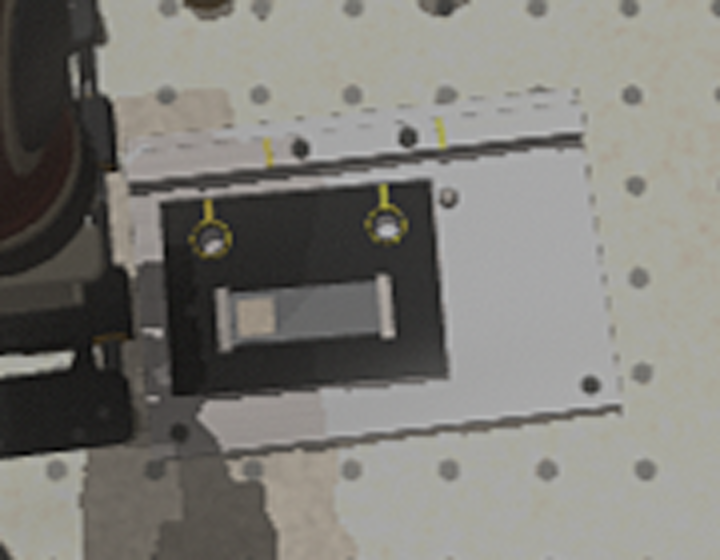

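```bash
python3 -m crank '0.14 -0.003 0.016 0.15 0 0 0.001; 0.14 -0.003 0.016 0.27 0 0 0.001; 0.14 -0.003 0.016 0.28 0 0 0.001; 0.14 -0.04 0.016 0.28 0 0 0.001; 0.14 -0.08 0.016 0.28 0 0 0.001'; python3 - <<'E'
from h import *
s=state();print(w2d(s["tcp_pos"]),s["tcp_pos"],toolmove(d2w(-.015,.0775,.016),np.radians(-83.3)))
E
```

```text
t: 2.2
tcp_pos: [0.5126, 0.0553, 0.0216]
tcp_rot: [0.663, 0.749, 0.001, 0.001]
wrist_force: [0.4, 0.5, 1.0]
width: 0.0399
[-10.1 116.7] [0.51255502 0.05532794 0.02158803] (array([-0.1567, -0.0204,  0.0223]), array([0.0012, 0.    , 0.0015]))
```

```bash
python3 -m crank '0.14 0 -0.015 0.01 0 0 0; 0.14 0 -0.015 0.01 0 0 0; 0.14 -0.02 -0.015 0.01 0 0 0; 0.14 -0.04 -0.015 0.01 0 0 0; 0.14 -0.05 -0.015 0.01 0 0 0'; python3 - <<'E'
from h import *
s=state();print(w2d(s["tcp_pos"]),s["tcp_pos"],toolmove(d2w(-.015,.0775,.016),np.radians(-83.3)))
im,d=camera("top"); cv2.imwrite("pics/t2.png",cv2.resize(im[150:290,150:330],None,fx=4,fy=4,interpolation=cv2.INTER_CUBIC))
E
```

```text
t: 2.7
tcp_pos: [0.5089, 0.0416, 0.0173]
tcp_rot: [0.664, 0.748, -0.0, 0.0]
wrist_force: [-0.3, -0.4, 0.1]
width: 0.0398
[-15.3 103.5] [0.50894829 0.04163925 0.0173169 ] (array([-0.1041,  0.0009,  0.0053]), array([0.0001, 0.0001, 0.0007]))
```

View pics/t2.png

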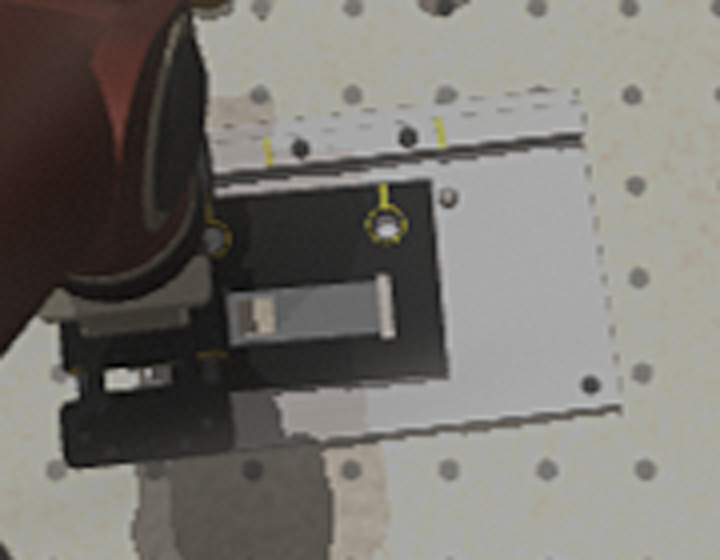

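```bash
python3 - <<'E'
from h import *
im,d=camera("side"); cv2.imwrite("pics/s2.png",cv2.resize(im[120:260,150:340],None,fx=4,fy=4,interpolation=cv2.INTER_CUBIC))
im,d=camera("wrist"); cv2.imwrite("pics/w2.png",im)
s=state();print(w2d(s["tcp_pos"]),s["tcp_pos"],s["wrist_force"])
E
```

```text
[-15.4 104.1] [0.50877378 0.04216366 0.01714451] [-0.30771339  0.50182586 -0.43040372]
```

View pics/s2.png

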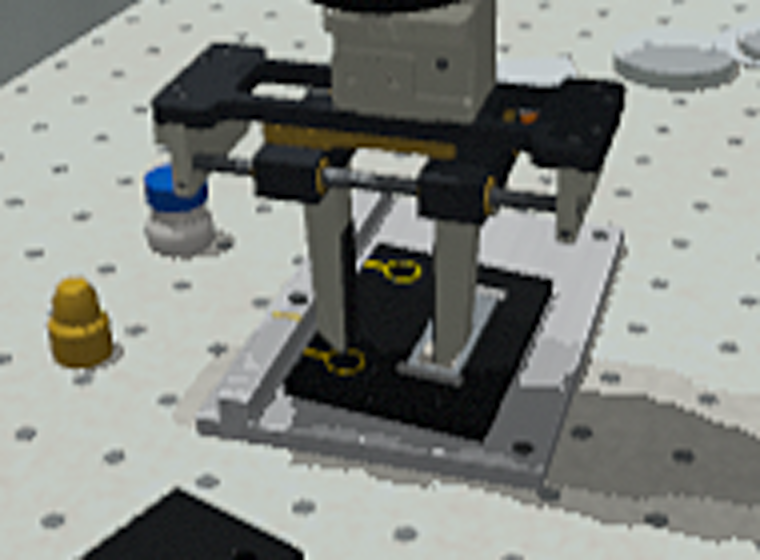

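View pics/w2.png

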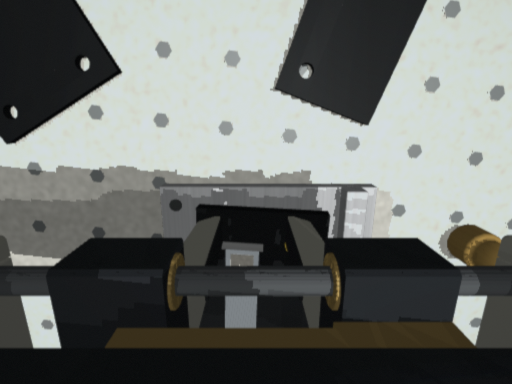

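```bash
python3 - <<'E'
from h import *
s=state();p=s["tcp_pos"]
from scipy.spatial.transform import Rotation as Ro
R=Ro.from_quat(s["tcp_rot"]).as_matrix()
for o in(-.03,0,.03):
    q=p+R[:,1]*o; u=proj("side",q)[0]; print(u, (u-[150,120])*4)
# wrist camera location and where carrier's left edge
i=camera_info("wrist");K,Rr,t=ray("wrist",i);print("cam",-Rr.T@t)
for P in [(.5430,.0214,.029),(.5502,-.0683,.029)]:
    print(proj("side",P)[0],(proj("side",P)[0]-[150,120])*4)
print(joint:=s["joint_efforts"])
E
```

```text
[264.09937176 226.47397954] [456.39748703 425.89591816]
[248.66559668 224.05898308] [394.66238672 416.23593231]
[233.54192572 221.69251009] [334.16770286 406.77004035]
cam [0.50028873 0.11254293 0.22219818]
[236.5549893  209.41146862] [346.21995718 357.64587447]
[251.04198784 187.01110978] [404.16795138 268.04443912]
[ 2.17014793e-01 -3.90388834e+01  2.93933362e+00 -9.00926113e+00
 -1.70235947e-02  3.03574163e-02  5.27440861e-03]
```

```bash
python3 - <<'E'
from h import *
im,d=camera("side"); K,R,t=ray("side")
for cx,cy in((338,330),(338,340),(450,350),(450,360),(470,300),(330,260)):
    u,v=cx/4+150,cy/4+120
    z=d[int(round(v)),int(round(u))]; P=R.T@(np.linalg.inv(K)@[u,v,1]*z-t); print(cx,cy,z,P,w2d(P))
E
```

```text
338 330 0.6735151 [0.53082437 0.05353432 0.06703643] [  7.8 112.8]
338 340 0.6780915 [0.5316864  0.05225847 0.06065421] [  8.5 111.4]
450 350 0.6633699 [0.4791941  0.04637217 0.06428995] [-44.3 111.7]
450 360 0.72647214 [ 4.97398116e-01 -3.89069773e-04  2.52331160e-02] [-31.7  63.1]
470 300 0.6669905 [0.47620729 0.02939043 0.08141702] [-49.2  95.2]
330 260 0.6580494 [0.53409859 0.05174796 0.10199368] [ 10.9 110.6]
```

```bash
python3 - <<'E'
from h import *
im,d=camera("side"); K,R,t=ray("side")
H,W=d.shape; v,u=np.mgrid[:H,:W]; P=(np.linalg.inv(K)@np.stack([u.ravel()*d.ravel(),v.ravel()*d.ravel(),d.ravel()])).T; P=((P-t)@R).reshape(H,W,3)
for u0 in (232,235,262,265):
    print(u0)
    for v0 in range(165,226,3): print(v0,d[v0,u0].round(3),P[v0,u0].round(3),im[v0,u0])
E
```

```text
232
165 0.608 [0.522 0.075 0.155] [55 50 46]
168 0.637 [0.532 0.055 0.138] [80 86 85]
171 0.642 [0.533 0.053 0.131] [81 88 87]
174 0.648 [0.535 0.051 0.123] [81 88 87]
177 0.647 [0.533 0.054 0.119] [79 87 86]
180 0.651 [0.534 0.053 0.113] [80 89 87]
183 0.652 [0.533 0.055 0.108] [80 88 87]
186 0.657 [0.534 0.054 0.101] [80 88 87]
189 0.662 [0.535 0.053 0.094] [79 88 86]
192 0.664 [0.535 0.053 0.088] [77 86 85]
195 0.667 [0.535 0.054 0.082] [79 87 86]
198 0.67 [0.535 0.054 0.076] [80 87 87]
201 0.675 [0.536 0.053 0.069] [79 87 86]
204 0.677 [0.536 0.054 0.063] [83 92 91]
207 0.729 [0.555 0.017 0.029] [11 23 28]
210 0.724 [0.552 0.024 0.027] [ 6 22 26]
213 0.712 [0.546 0.036 0.029] [12  6  4]
216 0.704 [0.542 0.044 0.028] [19 16 14]
219 0.707 [0.542 0.045 0.022] [7 5 0]
222 0.714 [0.544 0.043 0.013] [92 92 90]
225 0.707 [0.54  0.05  0.012] [94 93 91]
235
165 0.609 [0.518 0.072 0.154] [52 48 44]
168 0.645 [0.531 0.046 0.134] [70 78 77]
171 0.647 [0.53  0.047 0.128] [73 80 80]
174 0.65 [0.53  0.047 0.123] [74 80 80]
177 0.654 [0.531 0.047 0.116] [71 78 78]
180 0.652 [0.529 0.051 0.113] [
[... 1656 characters left out ...]
7 0.629 [0.475 0.047 0.127] [84 93 93]
180 0.633 [0.475 0.046 0.121] [80 87 86]
183 0.635 [0.474 0.047 0.116] [78 86 86]
186 0.638 [0.475 0.047 0.11 ] [81 88 88]
189 0.642 [0.475 0.046 0.103] [79 88 86]
192 0.647 [0.475 0.045 0.097] [81 90 88]
195 0.649 [0.475 0.045 0.091] [81 90 87]
198 0.652 [0.475 0.046 0.085] [83 90 89]
201 0.654 [0.474 0.047 0.079] [81 89 88]
204 0.657 [0.474 0.047 0.073] [79 88 87]
207 0.661 [0.475 0.046 0.066] [80 88 88]
210 0.727 [ 0.493 -0.003  0.025] [143 138 129]
213 0.721 [0.49  0.005 0.023] [29 27 26]
216 0.709 [0.486 0.016 0.025] [21 22 21]
219 0.704 [0.483 0.023 0.023] [14 14 12]
222 0.696 [0.48  0.032 0.023] [14 10 11]
225 0.689 [0.477 0.04  0.022] [ 8  8 12]
```

The images and depth put the fingertips at z≈0.058, but the state reports 0.017. I'll check the wrist camera's depth against the bench to see which is right.

```bash
python3 - <<'E'
from h import *
i=camera_info("wrist");im,d=camera("wrist");K,R,t=ray("wrist",i)
for u,v in((150,150),(260,110),(430,130),(450,40),(200,60),(175,200),(210,225),(300,225),(310,310),(205,300)):
    z=d[v,u];P=R.T@(np.linalg.inv(K)@[u,v,1]*z-t);print(u,v,im[v,u],round(float(z),3),P.round(3))
im,d=camera("top");K,R,t=ray("top")
for u,v in((180,240),(187,230),(200,235),(167,255)):
    z=d[v,u];P=R.T@(np.linalg.inv(K)@[u,v,1]*z-t);print("top",u,v,P.round(3))
E
```

```text
150 150 [221 220 212] 0.222 [ 0.422  0.076 -0.   ]
260 110 [218 221 213] 0.214 [0.505 0.117 0.   ]
430 130 [209 219 211] 0.218 [ 0.638  0.118 -0.001]
450 40 [218 218 208] 0.201 [0.634 0.181 0.   ]
200 60 [213 220 212] 0.204 [0.457 0.147 0.001]
175 200 [65 64 63] 0.22 [0.447 0.041 0.012]
210 225 [63 68 68] 0.163 [0.482 0.048 0.07 ]
300 225 [63 68 68] 0.163 [0.534 0.054 0.07 ]
310 310 [63 68 67] 0.106 [0.53  0.044 0.131]
205 300 [36 38 37] 0.123 [0.488 0.032 0.115]
top 180 240 [0.459 0.046 0.16 ]
top 187 230 [0.469 0.029 0.2  ]
top 200 235 [0.467 0.012 0.162]
top 167 255 [0.43  0.063 0.184]
```

All three cameras agree: the fingers end about 41 mm short of the reported TCP along the tool axis, which is why the hand passed over the carrier without touching it. I'll back out, lower by that much in steps, and verify with the camera.

```bash
python3 -m crank '0.14 0.08 0 0 0 0 0; 0.14 0.124 0 0 0 0 0; 0.14 0.124 0 0.04 0 0 0; 0.14 0.124 0 0.1 0 0 0; 0.14 0.124 0 0.12 0 0 0';  python3 -m crank '0.14 0 0 0 0 0 0; 0.14 0 0 0 0 0 0'; cat >> h.py <<'E'
def sidepts():
    im,d=camera("side"); K,R,t=ray("side")
    H,W=d.shape; v,u=np.mgrid[:H,:W]; P=(np.linalg.inv(K)@np.stack([u.ravel()*d.ravel(),v.ravel()*d.ravel(),d.ravel()])).T
    return im,((P-t)@R).reshape(H,W,3)
E
python3 - <<'E'
from h import *
s=state();print(w2d(s["tcp_pos"]),s["tcp_pos"],s["wrist_force"])
im,P=sidepts()
cv2.imwrite("pics/s3.png",cv2.resize(im[120:260,150:340],None,fx=4,fy=4,interpolation=cv2.INTER_CUBIC))
w=P-s["tcp_pos"]
for X in(s["tcp_pos"][0]+.03,s["tcp_pos"][0]-.03):
    m=(abs(P[...,0]-X)<.006)&(abs(P[...,1]-s["tcp_pos"][1]-.006)<.006)&(P[...,2]>.012)&(P[...,2]<.11)
    print(m.sum(),P[m][:,2].min() if m.any() else 0)
E
```

```text
t: 3.55
tcp_pos: [0.5039, 0.0725, -0.0144]
tcp_rot: [0.664, 0.748, -0.001, -0.001]
wrist_force: [-0.6, -1.2, -0.3]
width: 0.04
t: 3.75
tcp_pos: [0.5051, 0.0726, -0.0129]
tcp_rot: [0.664, 0.748, -0.0, 0.0]
wrist_force: [-0.3, -0.5, -0.2]
width: 0.0398
[-15.4 134.8] [ 0.50514473  0.07264548 -0.01286839] [-0.28473573 -0.48497567 -0.24596452]
153 0.025946684773430564
218 0.02667274441080832
```

View pics/s3.png

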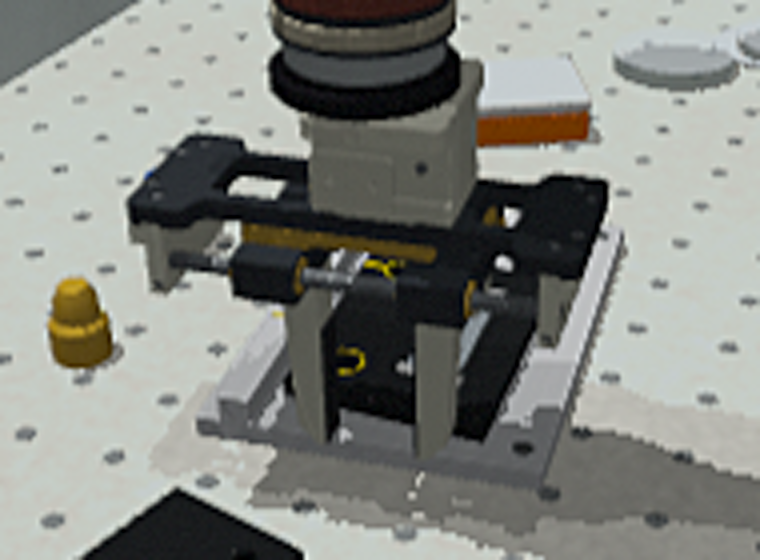

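The tips are now at z≈0.0255 (reported −0.013), just outside the carrier's left side. I'll lower about 9 mm more, then push in.

```bash
python3 -m crank '0.14 0 0 0.036 0 0 0; 0.14 0 0 0.036 0 0 0; 0.14 -0.04 0 0.036 0 0 0; 0.14 -0.08 0 0.036 0 0 0; 0.14 -0.09 0 0.036 0 0 0';  python3 -m crank '0.14 -0.01 0 0 0 0 0; 0.14 -0.02 0 0 0 0 0; 0.14 -0.03 0 0 0 0 0; 0.14 -0.04 0 0 0 0 0; 0.14 -0.04 0 0 0 0 0'
python3 - <<'E'
from h import *
s=state();print(w2d(s["tcp_pos"]),s["tcp_pos"],s["wrist_force"])
im,P=sidepts()
cv2.imwrite("pics/s4.png",cv2.resize(im[120:260,150:340],None,fx=4,fy=4,interpolation=cv2.INTER_CUBIC))
im,d=camera("top"); cv2.imwrite("pics/t4.png",cv2.resize(im[150:290,150:330],None,fx=4,fy=4,interpolation=cv2.INTER_CUBIC))
E
```

```text
t: 4.3
tcp_pos: [0.5076, 0.0491, -0.0217]
tcp_rot: [0.665, 0.747, -0.0, 0.0]
wrist_force: [-1.1, 1.6, -0.7]
width: 0.0399
t: 4.8
tcp_pos: [0.5091, 0.0407, -0.0218]
tcp_rot: [0.663, 0.748, 0.0, 0.0]
wrist_force: [-1.8, 2.5, 0.7]
width: 0.0401
[-15.2 102.6] [ 0.50914271  0.04073553 -0.02176934] [-1.78083569  2.49684487  0.74115824]
```

View pics/s4.png

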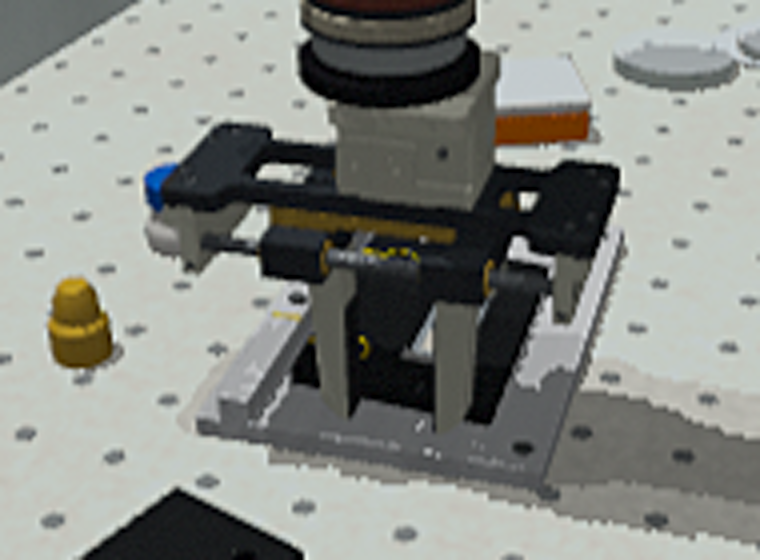

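View pics/t4.png

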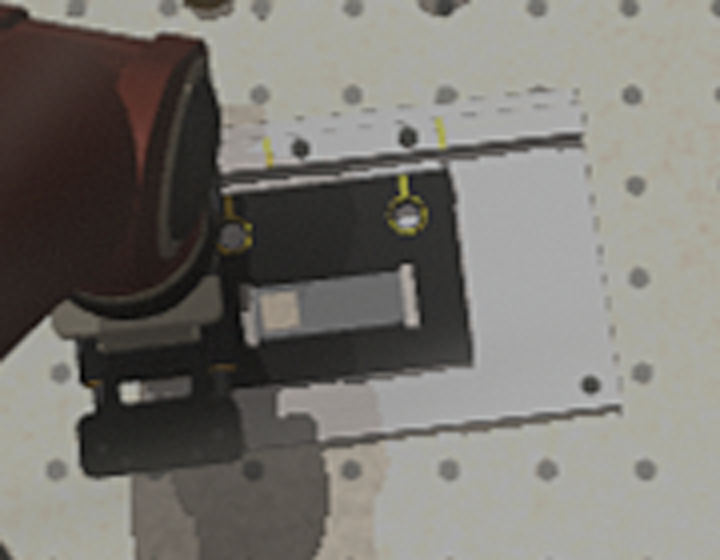

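Contact is made: the carrier is sliding right and its yaw is squaring up. I'll push about 24 mm more.

```bash
python3 -m crank '0.14 -0.02 0 0 0 0 0; 0.14 -0.04 0 0 0 0 0; 0.14 -0.06 0 0 0 0 0; 0.14 -0.08 0 0 0 0 0; 0.14 -0.095 0 0 0 0 0';  python3 -m crank '0.14 0 0 0 0 0 0; 0.14 0 0 0 0 0 0'
python3 - <<'E'
from h import *
s=state();print(w2d(s["tcp_pos"]),s["tcp_pos"],s["wrist_force"])
im,d=camera("top"); cv2.imwrite("pics/t5.png",cv2.resize(im[165:275,165:320],None,fx=5,fy=5,interpolation=cv2.INTER_CUBIC))
E
```

```text
t: 5.4
tcp_pos: [0.5119, 0.0167, -0.0218]
tcp_rot: [0.664, 0.748, -0.0, 0.0]
wrist_force: [-0.5, 4.4, 1.9]
width: 0.0397
t: 5.6
tcp_pos: [0.5122, 0.0154, -0.0218]
tcp_rot: [0.664, 0.748, -0.0, 0.001]
wrist_force: [-0.5, -0.2, -0.9]
width: 0.0398
[-15.1  77.1] [ 0.51217985  0.01544457 -0.02183541] [-0.53719689 -0.17848267 -0.9342909 ]
```

View pics/t5.png

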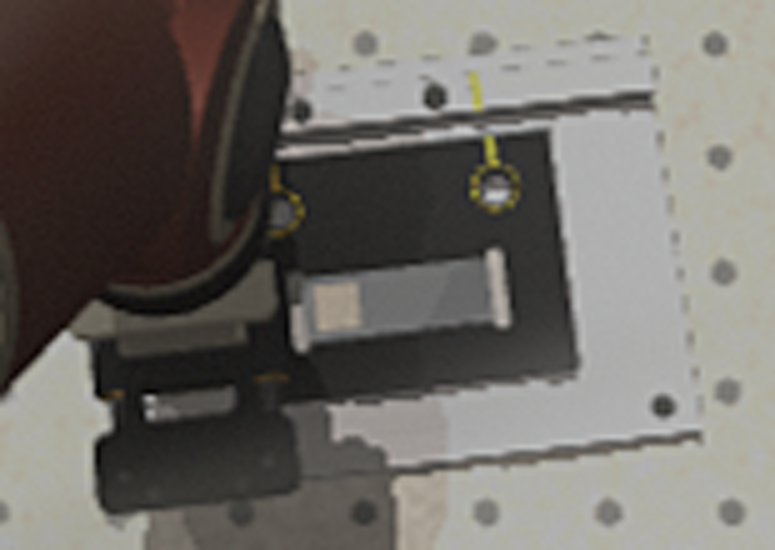

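```bash
python3 - <<'E'
from h import *
print("hole R",w2d(pt("top",unc(495,186),.029)),"L",w2d(pt("top",unc(282,209),.029)),"want 28,±45; line R",w2d(pt("top",unc(477,91),.026)), "pin",w2d(pt("top",unc(486,172),.018)))
a=pt("top",unc(290,158),.03);b=pt("top",unc(545,130),.03);print(np.degrees(np.arctan2(-(a-b)[0],(a-b)[1])))
E
```

```text
hole R [ 17.5 -46.9] L [18.  40.8] want 28,±45; line R [ 59.5 -44.8] pin [ 26.6 -44.7]
6.553016514313848
```

```bash
python3 -m crank '0.14 0.1 0 0 0 0 0; 0.14 0.15 0 -0.1 0 0 0; 0 0.15 0 -0.3 0 0 0; -0.7 0.15 0 -0.33 0 0 0; -0.7 0.15 0 -0.33 0 0 0'
python3 - <<'E'
from h import *
s=state();print(w2d(s["tcp_pos"]),s["tcp_pos"],toolmove(d2w(-.1,0,.06),YAW))
im,d=camera("top"); cv2.imwrite("pics/t6.png",cv2.resize(im[165:275,165:320],None,fx=5,fy=5,interpolation=cv2.INTER_CUBIC))
E
```

```text
t: 6.15
tcp_pos: [0.5089, 0.0536, 0.0622]
tcp_rot: [0.664, 0.748, 0.001, 0.002]
wrist_force: [-0.9, -0.1, -1.0]
width: 0.0576
[-13.9 115.4] [0.50891767 0.05362273 0.06222071] (array([-0.461 , -0.3454,  0.0079]), array([ 0.0008,  0.0015, -0.4993]))
```

View pics/t6.png

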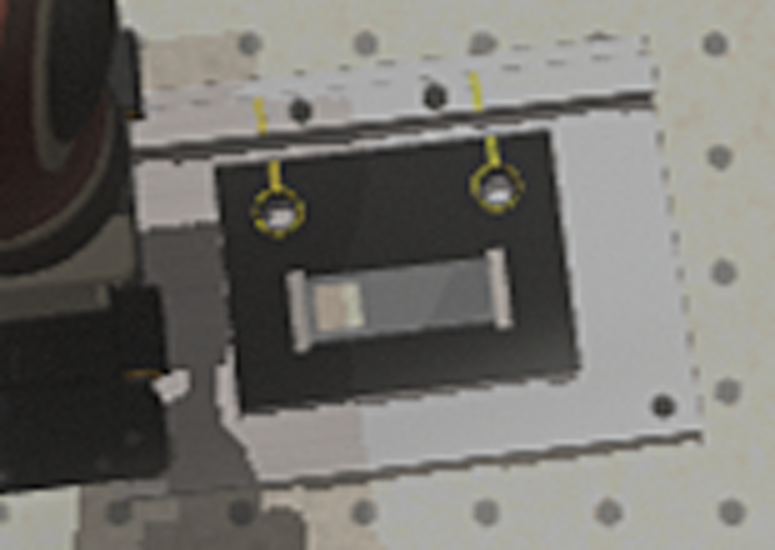

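```bash
python3 - <<'E'
from h import *
im=cv2.imread("pics/t6.png")
hsv=cv2.cvtColor(im,cv2.COLOR_BGR2HSV); m=cv2.inRange(hsv,(20,100,60),(40,255,255))
for n,(x0,x1,y0,y1),z in(("lineL",(250,275,92,136),.026),("lineR",(465,490,68,112),.026),("ringL",(245,312,184,242),.029),("ringR",(462,530,161,216),.029)):
    q=np.argwhere(m[y0:y1,x0:x1])[:,::-1]+[x0,y0]
    if n[0]=="r": c,r=cv2.minEnclosingCircle(q.astype(np.float32)); print(n,c,r,w2d(pt("top",unc(*c),z)))
    else: c=q.mean(0); print(n,c,w2d(pt("top",unc(*c),z)))
E
```

```text
lineL [260.05263158 116.12440191] [59.1 45.8]
lineR [475.70792079  91.50990099] [ 59.3 -44.2]
ringL (277.90740966796875, 210.35391235351562) 27.818622589111328 [17.6 42.5]
ringR (494.65374755859375, 186.6272430419922) 26.477018356323242 [ 17.3 -46.7]
```

The carrier sits square, with its holes about 3 mm right of the pins and 11 mm short. I'll go round to the near edge with the hand opened wide, push to the fence, and trim sideways if it doesn't drop.

```bash
python3 -m crank '-0.7 -0.09 -0.07 0 0 0 -0.045; -0.7 -0.18 -0.14 0 0 0 -0.09; -0.7 -0.27 -0.21 0 0 0 -0.135; -0.7 -0.36 -0.28 0 0 0 -0.18; -0.7 -0.45 -0.345 0 0 0 -0.225'
python3 - <<'E'
from h import *
s=state();print(w2d(s["tcp_pos"]),s["tcp_pos"],toolmove(d2w(-.1,0,.06),YAW))
E
```

```text
t: 6.7
tcp_pos: [0.4328, -0.0687, 0.059]
tcp_rot: [0.361, 0.933, -0.001, -0.002]
wrist_force: [0.4, -0.5, 0.2]
width: 0.079
[-103.8    2.8] [ 0.43276222 -0.06869705  0.05904676] (array([-0.0186,  0.0041, -0.0039]), array([-0.0004, -0.0012, -0.2724]))
```

```bash
python3 -m crank '-0.7 -0.018 0 0 0 0 -0.045; -0.7 -0.018 0 0 0 0 -0.09; -0.7 -0.018 0 0 0 0 -0.135; -0.7 -0.018 0 0 0 0 -0.18; -0.7 -0.018 0 0 0 0 -0.225'
python3 -m crank '-0.7 0 0 0 0 0 -0.045; -0.7 0 0 0 0 0 -0.045; -0.7 0 0 0 0 0 -0.045'
python3 - <<'E'
from h import *
s=state();print(w2d(s["tcp_pos"]),s["tcp_pos"],toolmove(d2w(-.1,-.001,-.0225),YAW))
E
```

```text
t: 7.2
tcp_pos: [0.4368, -0.0708, 0.059]
tcp_rot: [0.016, 1.0, 0.0, -0.002]
wrist_force: [-0.3, -1.2, 0.1]
width: 0.0791
t: 7.5
tcp_pos: [0.4374, -0.0707, 0.0596]
tcp_rot: [-0.05, 0.999, 0.0, -0.001]
wrist_force: [0.5, -0.2, -0.0]
width: 0.0791
[-99.5   0.3] [ 0.43739219 -0.07071407  0.05959694] (array([ 0.0013, -0.0055,  0.3284]), array([ 0.0003, -0.0007, -0.0053]))
```

```bash
python3 -m crank '-0.7 0 0 0.15 0 0 -0.005; -0.7 0 0 0.28 0 0 -0.005; -0.7 0 0 0.328 0 0 -0.005; -0.7 0 0 0.328 0 0 -0.005; -0.7 0 0 0.328 0 0 -0.005'
python3 - <<'E'
from h import *
s=state();print(w2d(s["tcp_pos"]),s["tcp_pos"],s["wrist_force"],toolmove(d2w(-.1,-.001,-.0225),YAW))
im,P=sidepts()
cv2.imwrite("pics/s7.png",cv2.resize(im[120:260,150:340],None,fx=4,fy=4,interpolation=cv2.INTER_CUBIC))
E
```

```text
t: 8.0
tcp_pos: [0.4383, -0.0704, -0.0214]
tcp_rot: [-0.059, 0.998, -0.0, -0.0]
wrist_force: [1.0, -0.3, 0.2]
width: 0.0792
[-98.5   0.5] [ 0.43829379 -0.07043938 -0.02144228] [ 0.98097098 -0.30463684  0.24306704] (array([ 0.0059, -0.0058,  0.0042]), array([-0.    , -0.0002,  0.0006]))
```

View pics/s7.png

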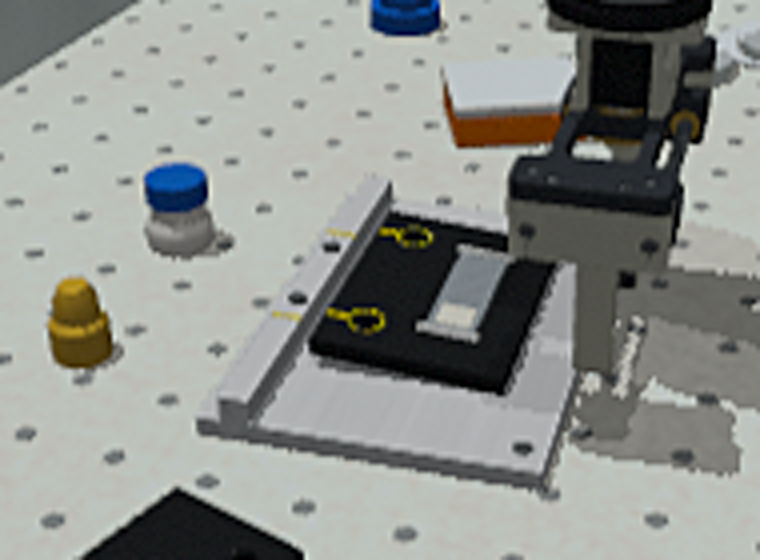

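```bash
python3 -m crank '-0.7 -0.04 0 0.003 0 0 0; -0.7 -0.08 0 0.003 0 0 0; -0.7 -0.11 0 0.003 0 0 0; -0.7 -0.12 0 0.003 0 0 0; -0.7 -0.13 0 0.003 0 0 0'
python3 -m crank '-0.7 -0.007 0 0 0 0 0; -0.7 -0.014 0 0 0 0 0; -0.7 -0.021 0 0 0 0 0; -0.7 -0.021 0 0 0 0 0; -0.7 -0.021 0 0 0 0 0'
python3 - <<'E'
from h import *
s=state();print(w2d(s["tcp_pos"]),s["tcp_pos"],s["wrist_force"])
im,P=sidepts()
a=cv2.resize(im[140:240,190:310],None,fx=4,fy=4,interpolation=cv2.INTER_CUBIC)
im,d=camera("top"); b=cv2.resize(im[165:275,165:320],None,fx=5,fy=5,interpolation=cv2.INTER_CUBIC)
cv2.imwrite("pics/s8.png",a);cv2.imwrite("pics/t8.png",b)
E
```

```text
t: 8.55
tcp_pos: [0.4693, -0.0668, -0.0221]
tcp_rot: [-0.06, 0.998, -0.0, -0.002]
wrist_force: [-3.1, -1.1, 3.1]
width: 0.0789
t: 9.05
tcp_pos: [0.4734, -0.0661, -0.0224]
tcp_rot: [-0.06, 0.998, 0.0, -0.002]
wrist_force: [-2.4, 0.3, -0.1]
width: 0.079
[-63.2   0.7] [ 0.47336456 -0.06607432 -0.02243981] [-2.40508404  0.29644039 -0.10593797]
```

View pics/s8.png

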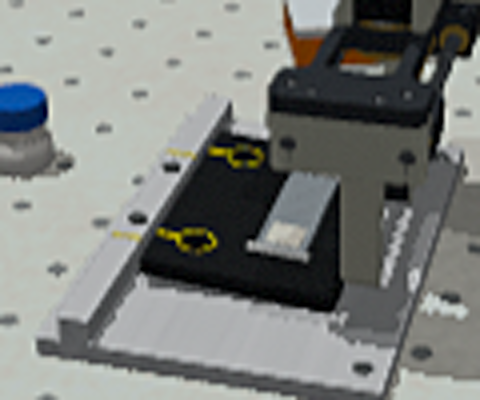

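View pics/t8.png

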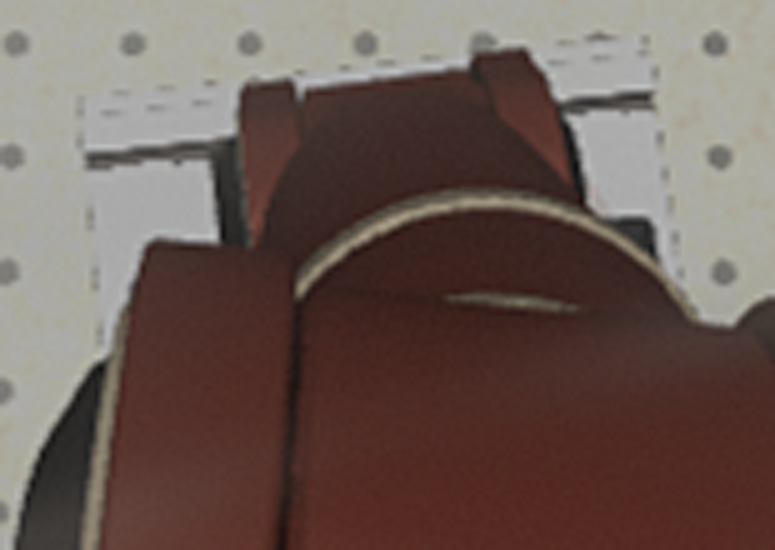

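The top view is blocked by the arm; the side view shows the carrier moving squarely. I'll push on towards the seat, stopping at −57.

```bash
python3 -m crank '-0.7 -0.007 0 0 0 0 0; -0.7 -0.014 0 0 0 0 0; -0.7 -0.021 0 0 0 0 0; -0.7 -0.025 0 0 0 0 0; -0.7 -0.025 0 0 0 0 0'
python3 - <<'E'
from h import *
s=state();print(w2d(s["tcp_pos"]),s["tcp_pos"],s["wrist_force"])
im,P=sidepts()
cv2.imwrite("pics/s9raw.png",im);np.save("pics/s9P.npy",P)
a=cv2.resize(im[140:240,190:310],None,fx=6,fy=6,interpolation=cv2.INTER_CUBIC)
cv2.imwrite("pics/s9.png",a)
E
```

```text
t: 9.65
tcp_pos: [0.4791, -0.0655, -0.0223]
tcp_rot: [-0.06, 0.998, -0.0, -0.003]
wrist_force: [-6.0, -0.1, 4.4]
width: 0.0791
[-57.4   0.6] [ 0.47914907 -0.06551896 -0.02230945] [-6.0127941  -0.14278821  4.42758151]
```

View pics/s9.png

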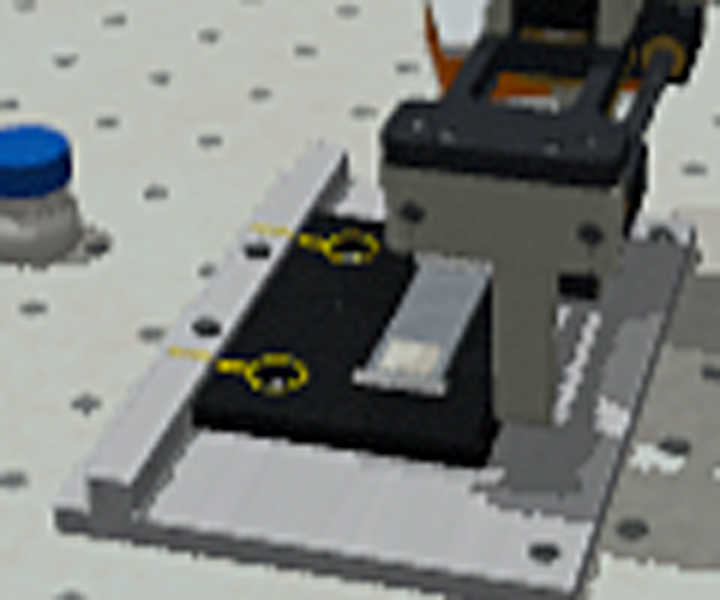

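```bash
cat >> h.py <<'E'
def chk(im,P,z0=.03):
    # carrier top: dark points between z .018..05 in the dock region
    V=P[...,:2]-SEAT; a=V@DX; b=V@DY
    dark=(im.max(2)<60)&(P[...,2]>.016)&(P[...,2]<.04)&(a>-.045)&(a<.045)&(abs(b)<.066)
    A=np.c_[a[dark],b[dark],np.ones(dark.sum())]; zz=P[...,2][dark]
    keep=np.ones(len(zz),bool)
    for _ in range(4):
        c=np.linalg.lstsq(A[keep],zz[keep],rcond=None)[0]; r=zz-A@c; keep=abs(r)<.004
    print("plane n",keep.sum(),"slope deg x,y",np.degrees(c[:2]).round(2),"z centre mm",1000*c[2])
    hsv=cv2.cvtColor(im,cv2.COLOR_BGR2HSV); m=cv2.inRange(hsv,(20,100,60),(40,255,255))>0
    for s in(1,-1):
        q=m&(a>.015)&(a<.075)&(abs(b-s*.045)<.016)
        print("yellow",s,[(round(1000*x),round(1000*y),round(1000*z)) for x,y,z in zip(a[q],b[q],P[...,2][q])])
    return c
E
python3 - <<'E'
from h import *
chk(cv2.imread("pics/s9raw.png"),np.load("pics/s9P.npy"))
E
```

```text
plane n 777 slope deg x,y [0.   0.01] z centre mm 22.234023669801026
yellow 1 [(67, 47, 27), (65, 46, 27), (56, 48, 27), (54, 47, 27), (38, 32, 20), (34, 36, 24), (32, 35, 23), (31, 32, 22), (51, 43, 23), (49, 42, 23), (48, 40, 22), (45, 42, 23), (43, 40, 22), (39, 40, 23), (39, 35, 20), (36, 36, 21), (35, 34, 20), (32, 36, 21), (30, 35, 21), (27, 36, 22), (25, 37, 24), (23, 36, 23), (50, 45, 22), (48, 46, 23), (46, 44, 22), (44, 43, 22), (42, 44, 23), (39, 46, 24), (38, 43, 22), (24, 39, 22), (22, 40, 23), (39, 47, 23), (21, 42, 22), (38, 49, 22), (35, 51, 23), (37, 42, 17), (28, 36, 15), (23, 44, 21), (20, 46, 22), (34, 54, 22), (33, 53, 22), (31, 52, 22), (23, 50, 22), (21, 50, 22), (28, 55, 22), (25, 56, 23)]
yellow -1 [(58, -45, 26), (55, -44, 27), (37, -59, 22), (34, -58, 23), (32, -61, 21), (53, -44, 25), (49, -47, 24), (49, -53, 21), (45, -48, 24), (38, -48, 25), (37, -53, 22), (35, -53, 23), (31, -56, 21), (28, -55, 23), (26, -54, 23), (48, -43, 23), (46, -43, 24), (45, -48, 22), (42, -47, 22), (40, -46, 23), (39, -50, 21), (37, -53, 20), (24, -50, 23), (23, -52, 23), (44, -43, 21), (40, -41, 23), (39, -44, 22), (21, -46, 23), (37, -38, 23), (36, -40, 22), (32, -37, 24), (28, -47, 19), (25, -43, 22), (22, -41, 23), (34, -35, 22), (32, -35, 23), (26, -38, 22), (21, -36, 24)]
```

The carrier has dropped: its top plane slopes 0.0° and sits at 22.2 mm. Now I'll back straight off, raise the hand and check.

```bash
python3 -m crank '-0.7 0.02 0 0 0 0 0; -0.7 0.06 0 0 0 0 0; -0.7 0.12 0 0 0 0 0; -0.7 0.12 0 -0.1 0 0 0; -0.7 0.12 0 -0.3 0 0 0'
python3 -m crank '-0.7 0 0.2 -0.2 0 0 0; -0.7 0 0.4 -0.3 0 0 0; -0.7 0 0.6 -0.3 0 0 0; -0.7 0 0.8 -0.3 0 0 0; -0.7 0 1 -0.3 0 0 0'
python3 -m crank '-0.7 0 0 0 0 0 0; -0.7 0 0 0 0 0 0; -0.7 0 0 0 0 0 0'
python3 - <<'E'
from h import *
im,P=sidepts();chk(im,P);cv2.imwrite("pics/s10.png",cv2.resize(im[140:240,150:310],None,fx=4,fy=4,interpolation=cv2.INTER_CUBIC))
im,d=camera("top"); b=cv2.resize(im[165:275,165:320],None,fx=5,fy=5,interpolation=cv2.INTER_CUBIC)
cv2.imwrite("pics/t10.png",b)
E
```

```text
t: 10.2
tcp_pos: [0.4503, -0.0686, 0.0515]
tcp_rot: [-0.06, 0.998, 0.001, -0.003]
wrist_force: [1.0, -0.6, -0.0]
width: 0.0794
t: 10.7
tcp_pos: [0.4261, 0.1588, 0.1287]
tcp_rot: [-0.059, 0.998, 0.001, 0.002]
wrist_force: [1.1, 0.1, 0.3]
width: 0.0792
t: 11.0
tcp_pos: [0.4255, 0.1552, 0.1273]
tcp_rot: [-0.059, 0.998, -0.0, 0.0]
wrist_force: [-0.1, -0.2, -0.1]
width: 0.0792
plane n 705 slope deg x,y [ 0.02 -0.02] z centre mm 22.24760738223422
yellow 1 [(67, 45, 26), (66, 44, 26), (55, 49, 28), (54, 46, 26), (36, 36, 23), (35, 34, 22), (33, 34, 22), (31, 32, 22), (51, 44, 24), (50, 41, 21), (47, 42, 23), (46, 40, 22), (43, 41, 23), (42, 39, 22), (39, 41, 23), (37, 39, 22), (36, 35, 20), (34, 35, 20), (32, 35, 21), (30, 36, 22), (25, 38, 24), (50, 46, 22), (48, 46, 23), (46, 44, 22), (44, 45, 23), (42, 45, 23), (40, 44, 23), (39, 40, 20), (25, 37, 21), (22, 40, 23), (39, 46, 22), (21, 44, 23), (38, 50, 22), (35, 51, 23), (37, 40, 16), (28, 36, 15), (22, 47, 23), (20, 46, 22), (34, 54, 23), (33, 53, 22), (31, 53, 22), (23, 51, 23), (21, 49, 22), (27, 56, 23), (25, 57, 23)]
yellow -1 [(58, -44, 27), (55, -43, 28), (37, -59, 22), (34, -59, 22), (32, -60, 22), (53, -43, 25), (50, -47, 24), (48, -49, 23), (45, -49, 23), (44, -51, 22), (38, -49, 24), (37, -53, 23), (35, -53, 23), (31, -56, 22), (28, -53, 23), (26, -56, 22), (49, -44, 23), (47, -46, 22), (45, -48, 21), (42, -45, 23), (40, -48, 22), (38, -48, 22), (37, -51, 21), (25, -53, 21), (23, -54, 21), (43, -41, 23), (41, -44, 21), (38, -41, 23), (21, -46, 23), (38, -40, 22), (35, -38, 23), (33, -39, 23), (28, -47, 19), (24, -41, 23), (21, -39, 24), (21, -46, 21), (34, -35, 22), (32, -35, 23), (26, -39, 21), (23, -37, 23), (21, -38, 23)]
```

View pics/t10.png

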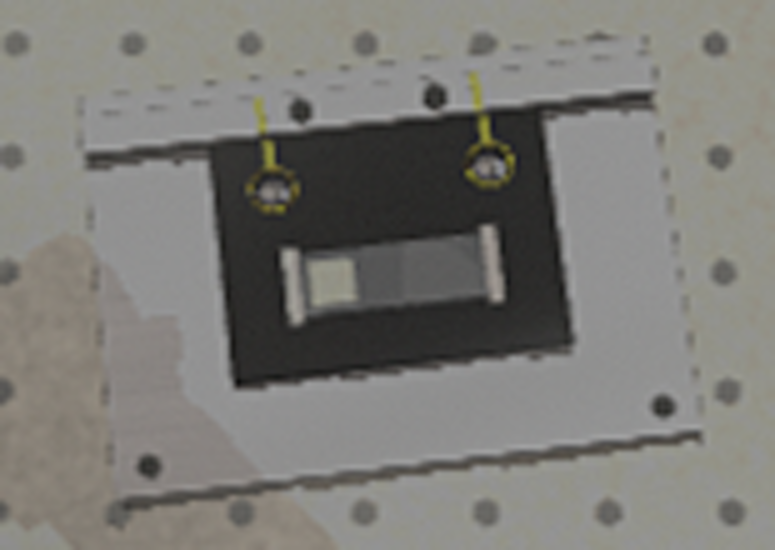

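View pics/s10.png

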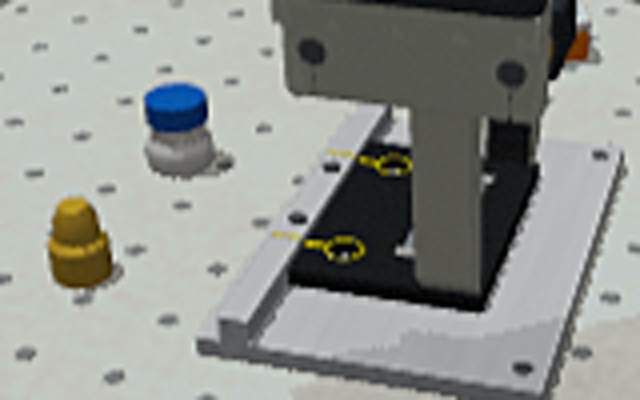

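Both views show it seated: the pins are visible inside both rings (crop 272,190 and 490,163), the yellow lines meet, and the plate lies flat. The hand is clear and the bystanders look untouched, so I'm handing it in.

```bash
python3 - <<'E'
from station import *
finish_job()
E
```

```text
the job is handed in; nothing more can be done
```

The carrier is seated on both pins and lies flat on the dock, and I handed the job in about 11 s into the 48 s limit. I pushed it sideways about 34 mm with two fingertips on its left side, then back to the fence with the opened fingers on its near edge.

**Last checks:**
- **Fit:** the carrier's top is level (slope about 0.02°) at 22.2 mm, against 22 mm expected. The pins show inside both holes in the top view.
- **Hand:** it was up and clear, with wrist force about zero. The highest force I saw at the end of a move was about 7 N.
- **Bystanders:** the objective and the jar look to be where they started. The slide box was mostly hidden in the last pictures; the arm never went near it.

**What disagreed:**
- **Fingertip height:** the visible fingertips end about 40 mm short of the reported TCP along the tool. My first sideways pass therefore went over the carrier without touching it. I corrected the height from camera depth.
- **Sideways overshoot:** after the sideways push the holes measured about 3 mm too far right. The pins centred the carrier as it dropped, so I made no correction.

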